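Ratchet the strainer bonnet home

TASK

The white measuring cup stands in the way of the ratchet wrench on the pipe strainer: first stand it upright, flat on the floor of the ceramic soap dish, and let go of it. Then swing the black-sleeved wrench back and forth between its stops, clockwise to tighten and slipping freely on the way back, until the brass bonnet nut is fully home and turns no further, and let go. Do not tip the cup over, and leave the tub, clothespin, soap, brush, bottle and jar where they are.

Things in the scene. Friction and masses are not known exactly. Their poses are not given: they have to be found in the camera images.
- strainer: Brass Y-strainer fixed on the steel drainboard. Origin on the drainboard under its 64 mm barrel, which lies along y, axis 80 mm up. A 34 mm copper pipe runs on along y to +-170 mm, where 26 mm risers (50 x 30 mm feet) go up to z 247 mm. A leg leans 0.42 rad (24 deg) from vertical to -x, the robot's side; wrench and bonnet turn about this leaning axis
- bypass_mid (a point): Middle of the 22 mm copper bypass pipe, at x -113, z 247 mm of the strainer. It runs along the strainer's y from -170 to 170 mm above the wrench; from its ends pipes run back 113 mm in +x to the risers. An upright gripper does not fit beneath it over the swinging sleeve: lean it along the turning axis
- wrench_head (a point): Centre of the wrench's head, on the turning axis, at x -37, z 162 mm of the strainer: a steel disc of 86 mm diameter, 21 mm thick, that cannot come off the bonnet. Same frame as wrench_grip. Two upright 12 mm stop pins, 70 mm from the axis, stand either side of the shank (16 x 14 mm) and end the swing
- wrench_grip (a point): Where to hold the wrench: centre of the section of its black sleeve, 145 mm from the turning axis. Frame: z = turning axis, up and leaning 0.42 rad to the robot's side; +x along the handle to the head (the handle runs downhill), y across. The sleeve is 20 mm wide (y), 22 mm deep (z), from 115 to 195 mm from the axis
- wrench (a joint): Swing of the wrench in rad, stops at -0.65 and 0.65; 0 = handle straight downhill (strainer's -x); grows clockwise seen from above, handle going to the strainer's +y. Growing drives the bonnet (about 6 N at the sleeve, after up to 0.39 rad of free play); falling slips over ratchet steps of 0.39 rad (about 2 N). Stays where left
- bonnet (a joint): Turn of the bonnet nut in rad, 0 to 3.0, growing as it tightens (clockwise from above); it turns only with the wrench and starts between 0 and 0.8; 3.0 is fully home, a hard stop; it stays where it is left
- bonnet_top (a point): Middle of the top of the hexagonal brass bonnet, on the turning axis, 22 mm above the wrench's middle plane. A raised dark bar on it, 24 mm long, points straight downhill (strainer's -x) when the bonnet is fully home
- cup: White plastic measuring cup, loose, upright, 130 mm high, 59 mm diameter at the foot, 62 mm at the rim, wall 3 mm, 0.1 to 0.15 kg. Origin at the centre of its underside, z up; a handle 13 mm wide stands out to its -x as far as 58 mm from the axis, at heights 32 to 102 mm, and points roughly to the robot. Stands in the +y part of the wrench's swing, partly beneath the bypass pipe's front edge
- dish: White ceramic soap dish, fixed, an open tray 150 mm (x) by 110 mm (y), 22 mm high, walls and floor 6 mm thick. Origin at the centre of its underside
- tub: Closed white plastic tub with black flip-top lid, 122 mm diameter, 139 mm high, bystander; origin under its centre
- clothespin: Wooden clothespin lying flat, 85 mm long (x), 18 mm wide, 10 mm high, bystander; origin under its centre
- soap: Bar of soap 85 x 55 x 26 mm, bystander; origin under its centre
- brush: Wooden scrubbing brush 150 x 50 x 42 mm, bristles down, bystander; origin under its centre
- bottle: Grey bottle 70 mm diameter, 210 mm high, bystander; origin under its centre
- jar: Clear jar 76 mm diameter, 100 mm high, bystander; origin under its centre
Not all that is in view belongs to the job. Leave any red look-alike of the cup alone.

How it is judged:
By the outcome, as a careful person would: the job done as asked, in the order asked, and still so for the second after the job is handed in, with the robot touching nothing.
It also fails if it takes over 64 s, if anything falls off the work surface, if the arm or the gripper's body presses on something with over 40 N, if the wrist force passes 120 N, or if a joint passes its speed limit or range.

ROBOT

A 6-joint arm with a two-finger parallel gripper is mounted at the origin on the work surface. World frame = base frame: x ahead of the robot, y to its left, z up, the work surface at z = 0. Lengths are in m, angles in rad, forces in N, time in s.
With the tool pointing down it reaches from about 0.35 to 0.775 m from the base axis. Payload 7.3 kg.
Tool frame: the origin (TCP) lies at the very end of the fingers, on their centre line; the grasp point (between the pads) lies 19 mm behind it (robot.tcp_to_grasp is the distance from the TCP to the grasp point, in m); x points along the fingers, y is the direction in which the jaws open and shut, and the axes are right-handed (so a half turn about x gives the same grasp; the last joint's range is limited). The gripper opens to 92 mm and grips with 3 to 60 N. Pads are 19 mm wide; open, the fingers measure 130 mm over their backs; the gripper's body (75 mm by 190 mm) begins 47 mm behind the grasp point.
Start: joints at [-1.29, 0.342, 1.524, -0, 1.275, -0.146], TCP at [0.217, -0.478, 0.205] pointing down, gripper open.
Joint ranges: [-2.53, 2.53], [-0.77, 2.02], [0.04, 2.7], [-1, 4.14], [0.28, 2.66], [-3.11, 3.11]. Speed limits (rad/s): [2.57, 2.57, 3.14, 3.14, 3.14, 3.14].

INTERFACE

Orientations are given as [roll, pitch, yaw] about the fixed x, y, z axes, in that order (R = Rz(yaw) Ry(pitch) Rx(roll)).
In Python, from cell import robot gives the robot as it stands.
- The arm moves only by the tool move_arm, never from a script. Its argument "increments" is a list of rows, each a list of 4 numbers: the shift along the tool's x, y, z normalised to -1 to 1, where 1 is 40 cm, then the turn about the tool's x normalised to -1 to 1, where 1 is 60 degrees. In form: [[dx, dy, dz, twist], ...]. A call has 1 to 5 rows; each row is the pose to reach, as a shift and turn from the pose commanded when the call began, along the tool's axes at that moment; what a row does not reach only later rows make up. A row lasts 1/8 s, in which the tool goes at most 62.5 mm and 10.7 degrees, less where a joint would pass 70% of its speed; a pose out of reach is approached as far as the arm can. A call with a number of a shift or a turn outside -1 to 1 is refused whole. A call with a gripper value outside its range is refused whole. "gripper" is the closure, from 0 (fully open) to 1 (shut), set as the call begins (left out, the last holds). The fingers move at their own pace and stop on an object; "squeeze" is the grip in N (left out, the last holds). Time passes only in rows, so rows that repeat a pose let the fingers close. It gives the time, the measured TCP pose, the force and the opening at its end, in the units of the state.
- robot.observe(): the state, without advancing time (a new reading comes with each control period).
- robot.read_camera(name): name is "scene" or "top" or "wrist"; returns the picture (420x560x3 uint8, red, green, blue); there is no depth.
- robot.camera_params(name): a dict with "fx", "fy", "cx", "cy" (pixels), "k1" (the pictures are not rectified: a ray, as slopes to the right and down, at radius r is drawn at 1 + k1 r^2 times it, then the intrinsics apply), "R" (3x3) and "t" (3): a world point X has camera coordinates R X + t; the wrist camera has in their place "tool_from_camera" (4x4, takes a point from camera to tool coordinates, whose origin is the TCP and whose axes are the tool frame's). Camera axes: x right, y down, z forward; pixel columns grow to the right and rows downward; lengths in m; the calibration is good to about 2 mm. A picture is of the moment at which its call begins: read the wrist's pose just before it. camera_params takes no time and is no camera call.
- robot.hand_in(): hands the job in, once; it reports no verdict.
The state is a dict: "time": time; "qpos": joint angles; "qvel": joint speeds; "joint_efforts": joint torques, N m; "tool_pos": TCP position; "tool_rot": TCP orientation; "contact_force": force on the tool from outside, world axes, zero at the start; "torque": the same for the moment, N m; "opening": finger opening in m.
Only numpy, scipy, OpenCV 4.12 (cv2) and the standard library are available. Lean on these libraries where they do the work, as an engineer would, in place of code of your own. Each camera call takes 0.05 s, during which the arm holds its last target.

## Working session

There is one attempt and no reset: what is moved stays moved. The work goes in short steps, Python scripts to look and compute and a tool call to move; the robot and the scene stay as the last step left them, time stands still between calls to the robot, and variables do not carry over. Pictures are saved under pics/ and viewed, and the job is handed in when it is done.

Besides the shell and the picture viewer there is one more tool, called after "Emit:" as name(argument=value, ...), one argument or row to a line, values as JSON. move_arm: Moves the arm, as the interface text tells. Its arguments: {"type":"object","properties":{"increments":{"type":"array","items":{"type":"array","items":{"type":"number"}}},"gripper":{"type":"number"},"squeeze":{"type":"number"}},"required":["increments"]}

```bash
ls; mkdir -p pics; python3 - <<'E'
from cell import robot
import cv2
print(robot.observe())
for n in ("scene","top","wrist"):
    im=robot.read_camera(n); cv2.imwrite(f"pics/{n}0.png",im[:,:,::-1]); print(n,robot.camera_params(n))
E
```

```text
pics
{'time': 0.0, 'qpos': array([-1.29000899e+00,  3.42701552e-01,  1.52503046e+00,  2.23670040e-06,
        1.27538297e+00, -1.46044984e-01]), 'qvel': array([-0.00082938,  0.00014987,  0.00044863, -0.00078737, -0.0012178 ,
        0.00103878]), 'joint_efforts': array([ 9.18562073e-04, -4.31243956e+01, -2.44219315e+01,  7.18284328e-02,
        5.60222450e-02, -1.29177570e-04]), 'tool_pos': array([ 0.21722019, -0.47746931,  0.20435128]), 'tool_rot': array([-1.71824627,  1.56927399,  1.85017805]), 'contact_force': array([ 0.13389799, -0.03636593,  0.24661886]), 'torque': array([-0.03265787, -0.01867413, -0.02019153]), 'opening': 0.09196204633379945}
scene {'fx': 414.0230309695765, 'fy': 414.0230309695765, 'cx': 283.99410143888156, 'cy': 207.26317232565034, 'k1': -0.03024272469559541, 'R': array([[ 0.77604229,  0.63051162,  0.01461019],
       [ 0.39341036, -0.46584875, -0.79259904],
       [-0.49293677,  0.62083817, -0.60956813]]), 't': array([-0.43152899, -0.09293909,  1.63170066])}
top {'fx': 390.4725326078108, 'fy': 390.4725326078108, 'cx': 283.559958407995, 'cy': 211.25300912416503, 'k1': -0.06167129598552094, 'R': array([[ 0.00429752, -0.99995562, -0.00838366],
       [-0.98657443, -0.002871  , -0.16328705],
       [ 0.16325573,  0.00897284, -0.98654298]]), 't': array([0.01168032, 0.55993502, 1.20437461])}
wrist {'fx': 347.80003790902833, 'fy': 347.80003790902833, 'cx': 285.771668933138, 'cy': 210.8197525541199, 'k1': 0.00606706417269448, 'tool_from_camera': array([[-3.06867087e-04, -3.08128123e-01,  9.51344820e-01,
        -1.78526301e-01],
       [ 9.99999889e-01, -4.33776677e-04,  1.82066751e-04,
        -8.96720490e-05],
       [ 3.56571308e-04,  9.51344770e-01,  3.08128222e-01,
        -8.42048633e-02],
       [ 0.00000000e+00,  0.00000000e+00,  0.00000000e+00,
         1.00000000e+00]])}
```

View pics/scene0.png

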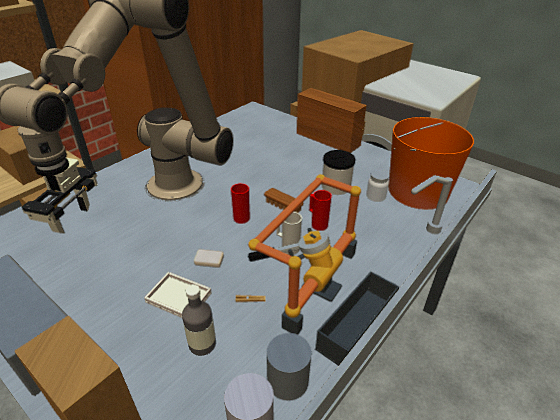

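View pics/top0.png

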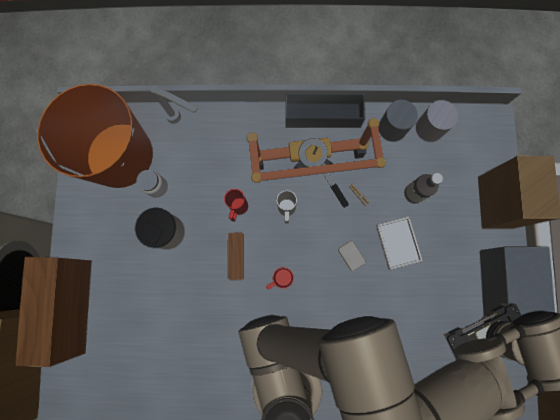

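View pics/wrist0.png

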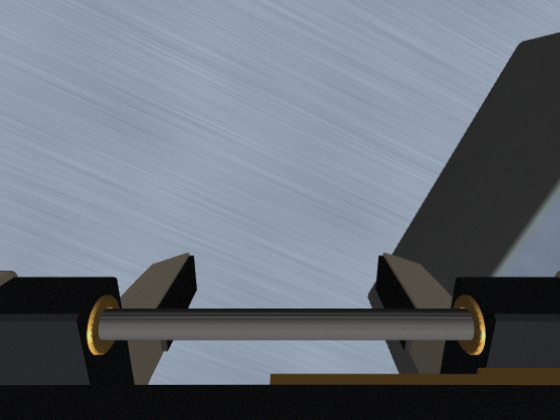

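```bash
cat > h.py <<'E'
import numpy as np, cv2
from cell import robot
def ray(n,px):
    p=robot.camera_params(n)
    d=np.array([(px[0]-p['cx'])/p['fx'],(px[1]-p['cy'])/p['fy']]); s=d.copy()
    for _ in range(20): s=d/(1+p['k1']*(s@s))
    v=np.array([s[0],s[1],1.])
    R=np.array(p['R']);t=np.array(p['t'])
    return -R.T@t, R.T@v
def onz(n,px,z):
    o,v=ray(n,px); return o+v*(z-o[2])/v[2]
def proj(n,X):
    p=robot.camera_params(n); c=np.array(p['R'])@np.array(X)+p['t']; s=c[:2]/c[2]; s=s*(1+p['k1']*(s@s))
    return s*p['fx']+[p['cx'],p['cy']]
def crop(f,x0,y0,x1,y1,k,out):
    im=cv2.imread(f)[y0:y1,x0:x1]; cv2.imwrite(out,cv2.resize(im,None,fx=k,fy=k,interpolation=cv2.INTER_CUBIC))
E
python3 - <<'E'
from h import *
crop("pics/top0.png",230,100,430,250,4,"pics/topz.png")
crop("pics/scene0.png",210,170,370,330,4-0.3,"pics/scenez.png")
E
```

```text
(no output)
```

View pics/topz.png

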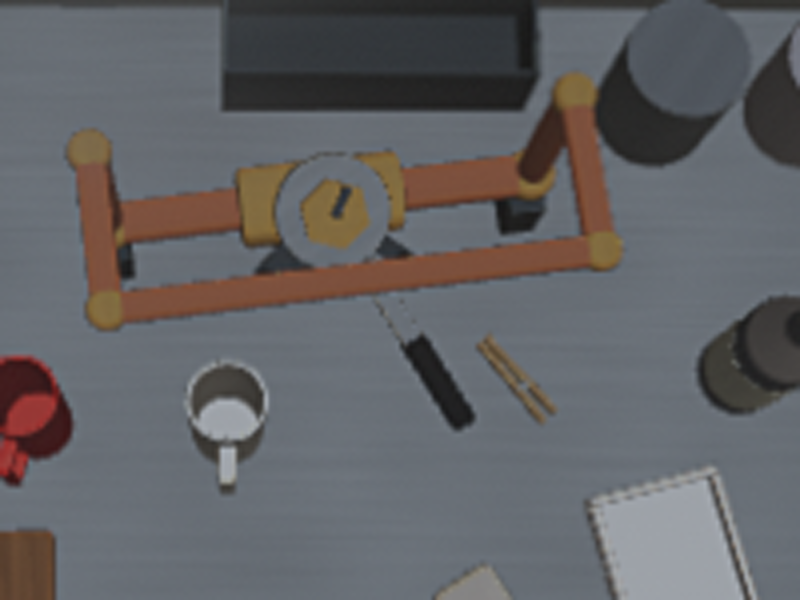

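View pics/scenez.png

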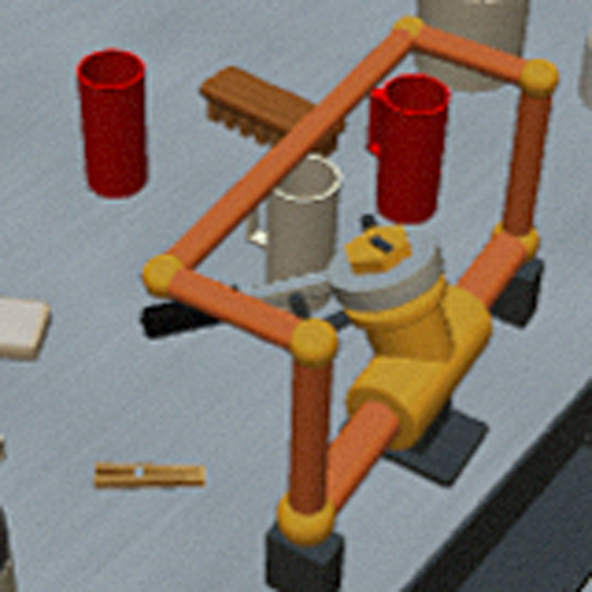

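```bash
python3 - <<'E'
from h import *
f=lambda p:(230+p[0]/4,100+p[1]/4)
A=onz('top',f((107,308)),.247);B=onz('top',f((604,250)),.247);C=onz('top',f((89,150)),.247);D=onz('top',f((575,92)),.247)
print("byp",A,B,np.linalg.norm(A-B),C,D,np.linalg.norm(A-C),np.linalg.norm(B-D))
y=(A-B)[:2]; ang=np.arctan2(y[1],y[0])-np.pi/2; print("yaw",ang)
ex=np.array([np.cos(ang),np.sin(ang)]); ey=np.array([-ex[1],ex[0]])
M=(A+B)[:2]/2; M2=(C+D)[:2]/2; S=((M+.113*ex)+M2)/2; print("strainer",S,"byp mid",M, M+.113*ex,M2)
tip=onz('top',f((227,402)),.130); print("cup",tip)
h=onz('top',f((228,486)),.1); print("cup handle",h)
for z in (.07,.1): print("sleeve end",onz('top',f((462,425)),z),onz('top',f((413,343)),z))
im=cv2.imread("pics/top0.png"); 
g=cv2.cvtColor(im,cv2.COLOR_BGR2HSV)
m=((g[...,1]<45)&(g[...,2]>140)).astype(np.uint8); m[:, :360]=0; m[:,440:]=0; m[:200]=0;m[290:]=0
c=max(cv2.findContours(m,0,2)[0],key=cv2.contourArea); r=cv2.minAreaRect(c); print(cv2.contourArea(c),r)
bp=cv2.boxPoints(r); print([onz('top',p,.022) for p in bp]); 
crop("pics/top0.png",340,190,440,290,6,"pics/dishz.png")
E
```

```text
byp [0.62100194 0.08531341 0.247     ] [ 0.66306553 -0.2550275   0.247     ] 0.34293042892212466 [0.73396495 0.09970836 0.247     ] [ 0.77768584 -0.23943369  0.247     ] 0.11387649986233743 0.1156761951245468
yaw 0.12296893724772451
strainer [ 0.75500292 -0.0704296 ] byp mid [ 0.64203373 -0.08485704] [ 0.75418045 -0.07099655] [ 0.75582539 -0.06986266]
cup [0.57870613 0.0035134  0.13      ]
cup handle [0.51932724 0.00258492 0.1       ]
sleeve end [ 0.57245911 -0.18142015  0.07      ] [ 0.63846703 -0.14394472  0.07      ]
sleeve end [ 0.56708471 -0.17685947  0.1       ] [ 0.63145566 -0.14031342  0.1       ]
1289.5 ((399.64495849609375, 242.36444091796875), (46.37742614746094, 32.776695251464844), 73.49563598632812)
[array([ 0.52015683, -0.29122102,  0.022     ]), array([ 0.55106504, -0.39573704,  0.022     ]), array([ 0.40639126, -0.43200702,  0.022     ]), array([ 0.37684922, -0.32897767,  0.022     ])]
```

View pics/dishz.png

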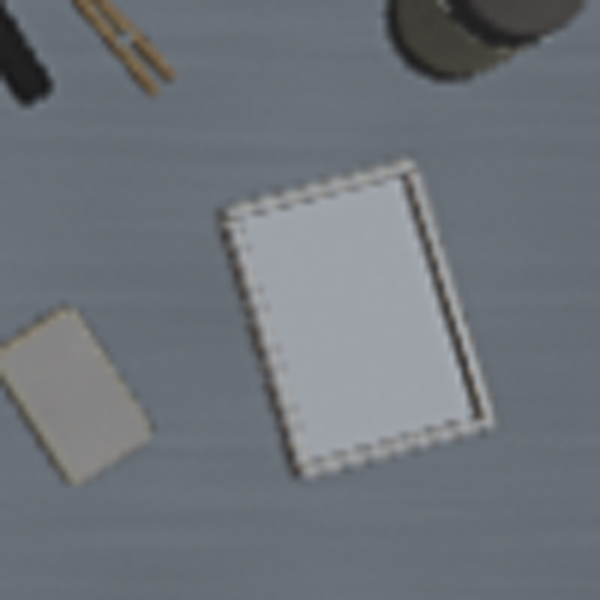

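```bash
cat >> h.py <<'E'
from scipy.spatial.transform import Rotation as Ro
def pose():
    s=robot.observe(); return np.array(s['tool_pos']), Ro.from_euler('xyz',s['tool_rot']).as_matrix(), s
def goto(T, yaw, T0=None):
    """rows units for target TCP T with tool y at world yaw+90deg, tool z at yaw"""
    p,R,s=pose()
    if T0 is not None: p=np.array(T0)
    d=R.T@(np.array(T)-p)/.4
    cur=np.arctan2(R[1,2],R[0,2]); dt=(yaw-cur+np.pi)%(2*np.pi)-np.pi
    print("p",p.round(4),"yaw",cur.round(4),"shift",d.round(4),"twist",-dt/np.radians(60),"t",s['time'],"op",s['opening'],"F",np.round(s['contact_force'],1),"q",np.round(s['qpos'],2))
E
python3 - <<'E'
from h import *
p,R,s=pose(); print(R.round(3)); goto((.533,.003,.25),0.016)
ex=np.array([np.cos(.123),np.sin(.123),0]);ey=np.array([-ex[1],ex[0],0]);ez=np.array([0,0,1])
S=np.array([.755,-.0704,0])
def g(r,s,n=0): return S+(-.037*ex+.162*ez)+r*(-np.cos(.42)*np.cos(s)*ex+np.sin(s)*ey-np.sin(.42)*np.cos(s)*ez)+n*(-np.sin(.42)*ex+np.cos(.42)*ez)
f=lambda p:(230+p[0]/4,100+p[1]/4)
for s_ in (-.65,-.6,-.55,-.5,-.45): print(s_, g(195,s_)[0]*0, proj('top',g(.195,s_,.011)), proj('top',g(.115,s_,.011)),g(.195,s_))
print(f((462,425)),f((413,343)))
print("bonnet",proj('top',S-.037*ex+.162*ez+.022*(-np.sin(.42)*ex+np.cos(.42)*ez)), f((335,212)))
E
```

```text
[[-0.     0.414 -0.91 ]
 [ 0.001 -0.91  -0.414]
 [-1.    -0.001 -0.   ]]
p [ 0.2173 -0.4776  0.2045] yaw -2.7148 shift [-0.1126 -0.7672 -1.2159] twist -2.607759231178828 t 0.15 op 0.09199235837071884 F [-0.1 -0.1 -0.4] q [-1.29  0.34  1.52  0.    1.28 -0.15]
-0.65 -0.0 [356.59274762 199.16318163] [339.35843358 180.57084854] [ 0.59208465 -0.20944997  0.09870076]
-0.6 -0.0 [354.16419242 201.27140041] [337.91451901 181.84391527] [ 0.58594565 -0.20224264  0.09637485]
-0.55 -0.0 [351.64224919 203.25926462] [336.4127628  183.04485019] [ 0.58013741 -0.19471713  0.09421297]
-0.5 -0.0 [349.03282018 205.12264092] [334.85677816 184.17095342] [ 0.57467446 -0.18689223  0.09222052]
-0.45 -0.0 [346.34194982 206.85766456] [333.25028566 185.21969715] [ 0.56957044 -0.17878751  0.09040249]
(345.5, 206.25) (333.25, 185.75)
bonnet [314.07653565 153.31330612] (313.75, 153.0)
```

Emit:
move_arm(
  increments=[
    [-0.11,-0.08,-0.12,-0.17],
    [-0.11,-0.16,-0.25,-0.34],
    [-0.11,-0.23,-0.37,-0.51],
    [-0.11,-0.31,-0.49,-0.68],
    [-0.11,-0.38,-0.6,-0.85],
  ],
  gripper=0,
)

```text
time: 0.78
tool_pos: [0.3736, -0.2383, 0.249]
tool_rot: [1.506, 1.571, -0.313]
contact_force: [1.0, -0.6, -0.7]
opening: 0.0919
```

```bash
python3 - <<'E'
from h import *
goto((.533,.003,.25),0.016)
print(onz('top',(284,274),.13))
E
```

```text
p [ 0.3736 -0.2383  0.249 ] yaw -1.8185 shift [-0.0024  0.2385 -0.6825] twist -1.7518633004928743 t 0.775 op 0.09193066058120584 F [ 1.  -0.6 -0.7] q [-0.74  0.16  1.65  0.    1.33 -0.49]
[0.36081952 0.01086028 0.13      ]
```

Emit:
move_arm(
  increments=[
    [0,0.05,-0.13,-0.17],
    [0,0.1,-0.27,-0.34],
    [0,0.14,-0.41,-0.51],
    [0,0.19,-0.55,-0.68],
    [0,0.24,-0.68,-0.85],
  ],
)

```text
time: 1.4
tool_pos: [0.5349, 0.001, 0.2489]
tool_rot: [-1.383, 1.571, -2.311]
contact_force: [-0.4, -1.0, 0.2]
opening: 0.0919
```

```bash
python3 - <<'E'
from h import *
goto((.533,.003,.20),0.016)
E
```

```text
p [0.5349 0.001  0.2489] yaw -0.9282 shift [ 0.1222 -0.0006 -0.0069] twist -0.9016242952830944 t 1.4 op 0.09190156052025905 F [-0.4 -1.   0.2] q [-0.14  0.33  1.42 -0.    1.39 -0.78]
```

Emit:
move_arm(
  increments=[
    [0,0,-0.007,-0.17],
    [0,0,-0.007,-0.34],
    [0,0,-0.007,-0.51],
    [0,0,-0.007,-0.7],
    [0,0,-0.007,-0.9],
  ],
)

```text
time: 2.02
tool_pos: [0.5323, 0.0013, 0.2487]
tool_rot: [3.135, 1.57, 3.116]
contact_force: [0.0, 0.1, 0.3]
opening: 0.0915
```

```bash
python3 - <<'E'
from h import *
goto((.533,.003,.071),0.016)
cv2.imwrite("pics/w1.png",robot.read_camera('wrist')[:,:,::-1])
E
```

```text
p [0.5323 0.0013 0.2487] yaw -0.0192 shift [0.4442 0.0043 0.002 ] twist -0.033650825963323375 t 2.025 op 0.09154912674743354 F [0.  0.1 0.3] q [-0.14  0.33  1.43 -0.    1.39 -1.69]
```

View pics/w1.png

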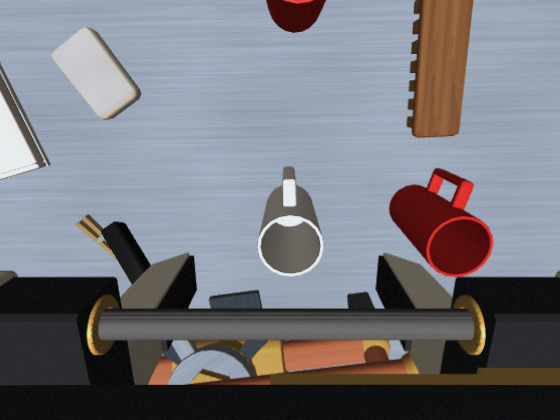

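```bash
cat >> h.py <<'E'
def wz(px,z):
    P,R,s=pose(); p=robot.camera_params('wrist')
    d=np.array([(px[0]-p['cx'])/p['fx'],(px[1]-p['cy'])/p['fy']]); s=d/(1+p['k1']*(d@d))
    T=np.array(p['tool_from_camera']); o=P+R@T[:3,3]; v=R@T[:3,:3]@np.array([s[0],s[1],1])
    return o+v*(z-o[2])/v[2]
E
python3 - <<'E'
from h import *
print("handle near cup, mid, tip",wz((289,203),.102),wz((289,179),.102)); print("rim ctr",wz((290.5,244),.130),wz((259,244),.130),wz((322,244),.130))
crop("pics/w1.png",230,150,350,290,4,"pics/w1z.png")
E
```

```text
handle near cup, mid, tip [0.54574038 0.00427102 0.102     ] [0.52185673 0.00448942 0.102     ]
rim ctr [0.57703981 0.00514526 0.13      ] [ 0.57669725 -0.02402823  0.13      ] [0.57737899 0.03431357 0.13      ]
```

View pics/w1z.png

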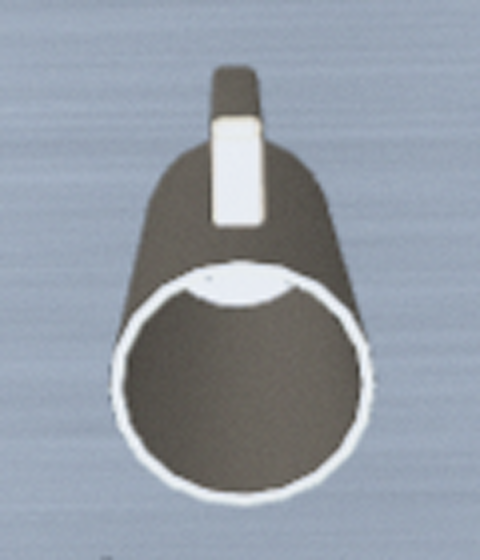

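Emit:
move_arm(
  increments=[
    [0.12,0.008,0.002,-0.02],
    [0.24,0.008,0.002,-0.02],
    [0.34,0.008,0.002,-0.02],
    [0.42,0.008,0.002,-0.02],
    [0.442,0.008,0.002,-0.02],
  ],
)

```text
time: 2.7
tool_pos: [0.532, 0.0045, 0.0703]
tool_rot: [3.033, 1.567, 3.026]
contact_force: [-0.2, 0.0, 0.2]
opening: 0.0915
```

Emit:
move_arm(
  increments=[
    [0,0,0,0],
    [0,0,0,0],
    [0,0,0,0],
    [0,0,0,0],
    [0,0,0,0],
  ],
  gripper=1,
  squeeze=30,
)

```text
time: 3.32
tool_pos: [0.5335, 0.0044, 0.0725]
tool_rot: [-0.321, 1.57, -0.326]
contact_force: [-0.2, 0.6, 0.1]
opening: 0.0467
```

```bash
python3 - <<'E'
from h import *
goto((.533,.0045,.071),0)
cv2.imwrite("pics/w2.png",robot.read_camera('wrist')[:,:,::-1])
E
```

```text
p [0.5335 0.0044 0.0725] yaw -0.0046 shift [ 0.0038  0.0003 -0.0012] twist -0.004396422557946844 t 3.325 op 0.04667653229922326 F [-0.2  0.6  0.1] q [-0.14  0.5   1.68 -0.    0.96 -1.7 ]
```

View pics/w2.png

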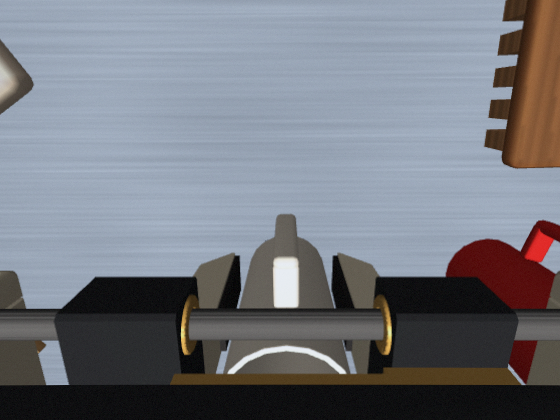

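Fingers straddle the handle (285,285) symmetrically and are still closing; continue.

Emit:
move_arm(
  increments=[
    [0,0,0,0],
    [0,0,0,0],
    [0,0,0,0],
    [0,0,0,0],
    [0,0,0,0],
  ],
)

```text
time: 4.0
tool_pos: [0.5334, 0.0044, 0.0722]
tool_rot: [-1.922, 1.571, -1.927]
contact_force: [-0.3, -0.4, -0.1]
opening: 0.0122
```

Emit:
move_arm(
  increments=[
    [-0.01,0,0,0],
    [-0.03,0,0,0],
    [-0.05,0,-0.02,0],
    [-0.08,0,-0.05,0],
    [-0.12,0,-0.08,0],
  ],
)

```text
time: 4.62
tool_pos: [0.5, 0.0046, 0.121]
tool_rot: [-3.097, 1.57, -3.102]
contact_force: [0.0, 0.1, -1.3]
opening: 0.0122
```

```bash
python3 - <<'E'
from h import *
goto((.44,-.2,.18),0)
cv2.imwrite("pics/w3.png",robot.read_camera('wrist')[:,:,::-1]);cv2.imwrite("pics/s3.png",robot.read_camera('scene')[:,:,::-1])
crop("pics/s3.png",190,100,390,270,4,"pics/s3z.png")
E
```

```text
p [0.5    0.0046 0.121 ] yaw -0.0045 shift [-0.1474 -0.5122 -0.1478] twist -0.004275713639864729 t 4.625 op 0.012186722090638863 F [ 0.   0.1 -1.3] q [-0.14  0.38  1.71 -0.    1.04 -1.71]
```

View pics/w3.png

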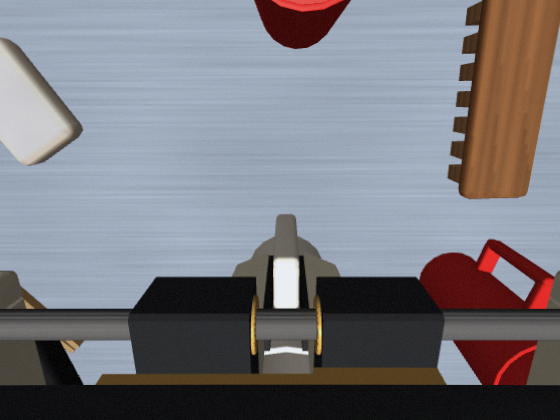

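View pics/s3z.png

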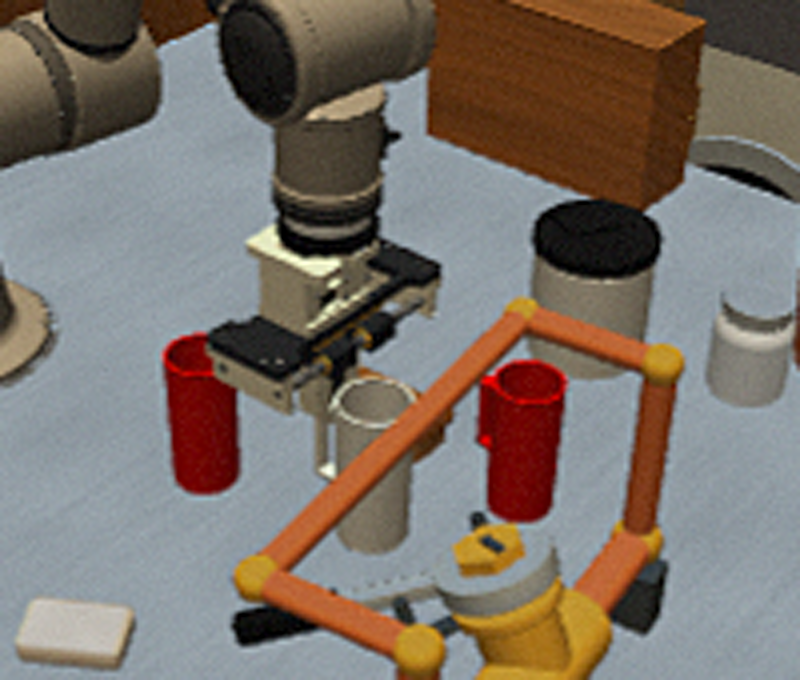

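Emit:
move_arm(
  increments=[
    [-0.03,-0.05,-0.05,0],
    [-0.06,-0.13,-0.1,0],
    [-0.075,-0.22,-0.15,0],
    [-0.075,-0.31,-0.175,0],
    [-0.075,-0.4,-0.175,0],
  ],
)

```text
time: 5.35
tool_pos: [0.4298, -0.1561, 0.1504]
tool_rot: [-0.638, 1.57, -0.643]
contact_force: [0.7, 0.3, -1.7]
opening: 0.0128
```

Emit:
move_arm(
  increments=[
    [0,-0.1,-0.01,0],
    [0,-0.22,-0.02,0],
    [0,-0.34,-0.03,0],
    [0,-0.44,-0.03,0],
    [0,-0.5,-0.03,0],
  ],
)

```text
time: 5.98
tool_pos: [0.4173, -0.3571, 0.1499]
tool_rot: [-1.381, 1.57, -1.387]
contact_force: [0.5, 0.5, -1.2]
opening: 0.0129
```

```bash
python3 - <<'E'
from h import *
goto((.419,-.362,.0785),0)
for n in ('wrist','scene'): cv2.imwrite(f"pics/{n}4.png",robot.read_camera(n)[:,:,::-1])
crop("pics/scene4.png",100,150,260,320,4,"pics/s4z.png")
E
```

```text
p [ 0.4173 -0.3571  0.1499] yaw -0.0062 shift [ 0.1785 -0.0123  0.0044] twist -0.005907714579608179 t 5.975 op 0.012850647801259423 F [ 0.5  0.5 -1.2] q [-0.85  0.43  1.54 -0.    1.17 -2.41]
```

View pics/s4z.png

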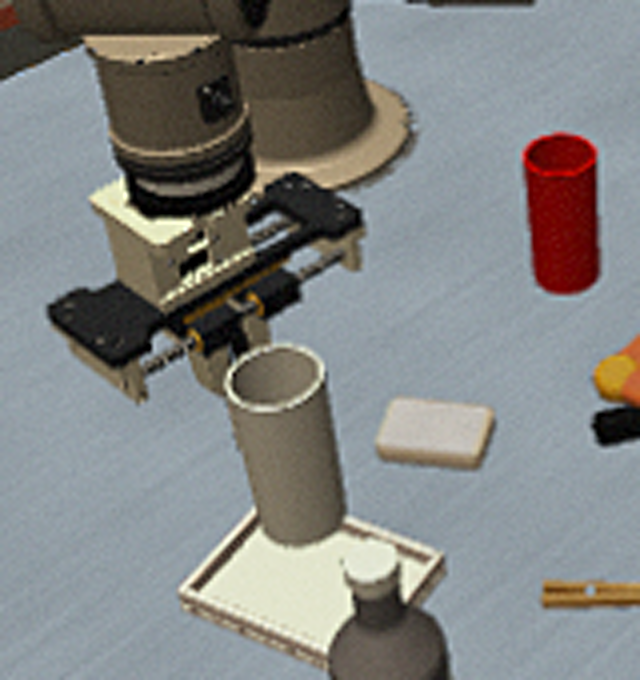

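View pics/wrist4.png

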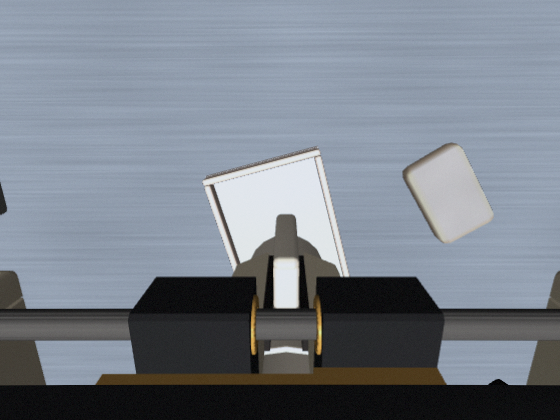

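Emit:
move_arm(
  increments=[
    [0.04,-0.006,0.002,0],
    [0.09,-0.012,0.004,0],
    [0.13,-0.012,0.004,0],
    [0.16,-0.012,0.004,0],
    [0.168,-0.012,0.004,0],
  ],
)

```text
time: 6.7
tool_pos: [0.4191, -0.3592, 0.0821]
tool_rot: [2.305, 1.569, 2.3]
contact_force: [0.2, -0.4, -0.3]
opening: 0.0127
```

Emit:
move_arm(
  increments=[
    [0.004,0,0,0],
    [0.008,0,0,0],
    [0.01,0,0,0],
    [0.01,0,0,0],
  ],
)

```text
time: 7.2
tool_pos: [0.4193, -0.36, 0.0792]
tool_rot: [-0.938, 1.57, -0.943]
contact_force: [0.2, -0.1, -0.9]
opening: 0.0125
```

```bash
python3 - <<'E'
from h import *
goto((.419,-.362,.0785),0)
for n in ('scene',): cv2.imwrite(f"pics/{n}5.png",robot.read_camera(n)[:,:,::-1])
crop("pics/scene5.png",100,150,260,320,4,"pics/s5z.png")
E
```

```text
p [ 0.4193 -0.36    0.0792] yaw -0.0046 shift [ 0.0019 -0.005  -0.0008] twist -0.004416947542972738 t 7.2 op 0.012532003609243282 F [ 0.2 -0.1 -0.9] q [-0.85  0.52  1.62 -0.    1.   -2.41]
```

View pics/s5z.png

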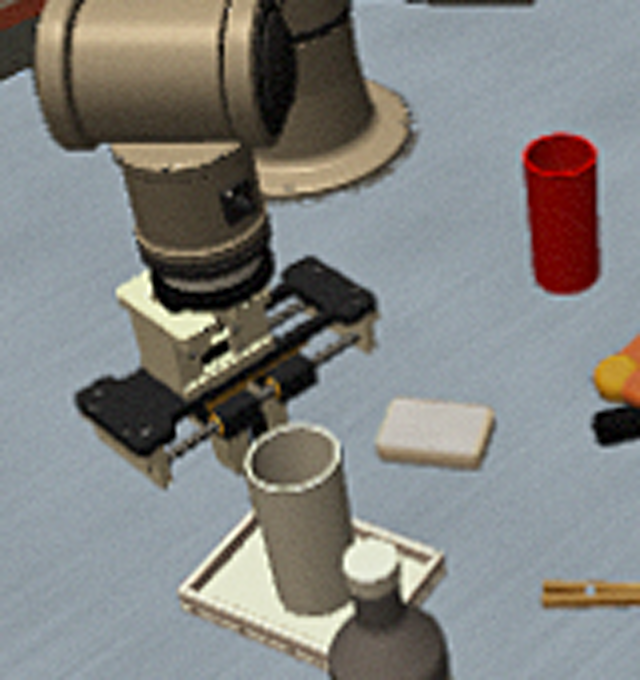

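Emit:
move_arm(
  increments=[
    [0.003,0,0,0],
    [0.005,0,0,0],
    [0.005,0,0,0],
  ],
)

```text
time: 7.62
tool_pos: [0.4193, -0.3601, 0.0781]
tool_rot: [-1.161, 1.57, -1.165]
contact_force: [-2.7, 1.0, 7.4]
opening: 0.0128
```

Emit:
move_arm(
  increments=[
    [-0.001,0,0,0],
    [-0.001,0,0,0],
    [-0.001,0,0,0],
    [-0.001,0,0,0],
    [-0.001,0,0,0],
  ],
  gripper=0.55,
)

```text
time: 8.25
tool_pos: [0.4193, -0.3599, 0.0773]
tool_rot: [3.044, 1.571, 3.04]
contact_force: [0.3, 0.6, -0.1]
opening: 0.0411
```

```bash
python3 - <<'E'
from h import *
goto((.419,-.36,.25),0)
cv2.imwrite(f"pics/w6.png",robot.read_camera('wrist')[:,:,::-1])
E
```

```text
p [ 0.4193 -0.3599  0.0773] yaw -0.0046 shift [-4.316e-01 -3.000e-04 -7.000e-04] twist -0.004351227280529241 t 8.25 op 0.04105322931955899 F [ 0.3  0.6 -0.1] q [-0.85  0.52  1.62 -0.    1.   -2.41]
```

View pics/w6.png

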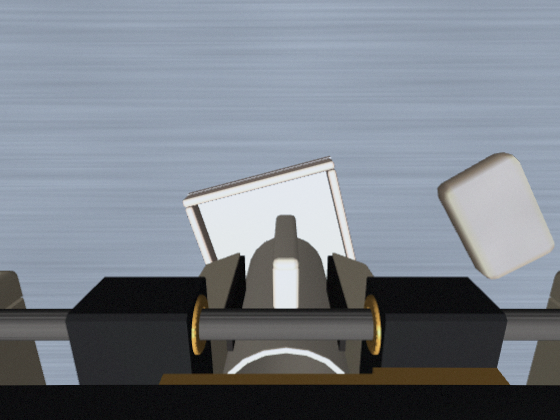

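Fingers are clear of the handle (285,285). Raise straight up.

Emit:
move_arm(
  increments=[
    [-0.08,0,0,0],
    [-0.18,0,0,0],
    [-0.28,0,0,0],
    [-0.37,0,0,0],
    [-0.43,0,0,0],
  ],
  gripper=0.5,
)

```text
time: 8.93
tool_pos: [0.4195, -0.3601, 0.2514]
tool_rot: [-0.859, 1.568, -0.863]
contact_force: [-0.5, -0.5, 0.2]
opening: 0.0461
```

```bash
python3 - <<'E'
from h import *
for n in ('scene','top','wrist'): cv2.imwrite(f"pics/{n}7.png",robot.read_camera(n)[:,:,::-1])
crop("pics/scene7.png",100,150,260,320,4,"pics/s7z.png")
crop("pics/top7.png",230,100,430,250,4,"pics/t7z.png")
goto((.419,-.36,.25),0)
E
```

```text
p [ 0.4196 -0.3602  0.2502] yaw -0.0045 shift [ 0.0004  0.0006 -0.0016] twist -0.004286996205148899 t 9.075 op 0.04601416265401012 F [0.8 0.1 0.4] q [-0.85  0.36  1.37 -0.    1.41 -2.41]
```

View pics/s7z.png

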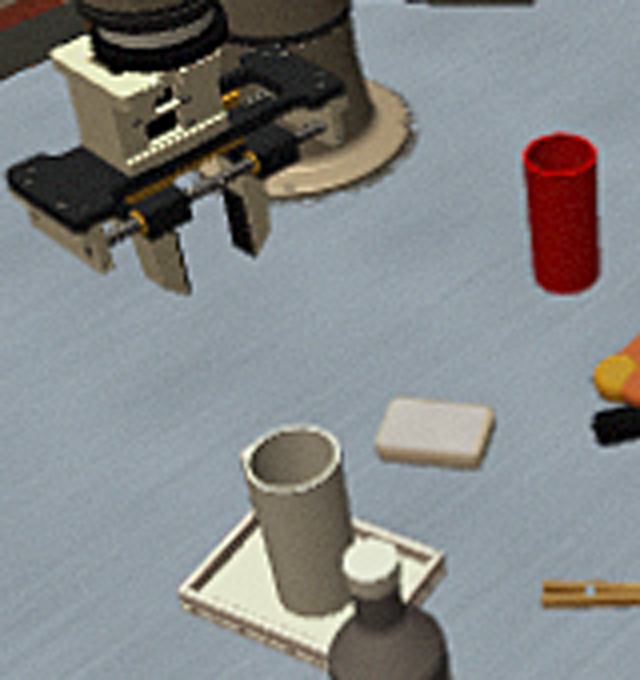

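View pics/wrist7.png

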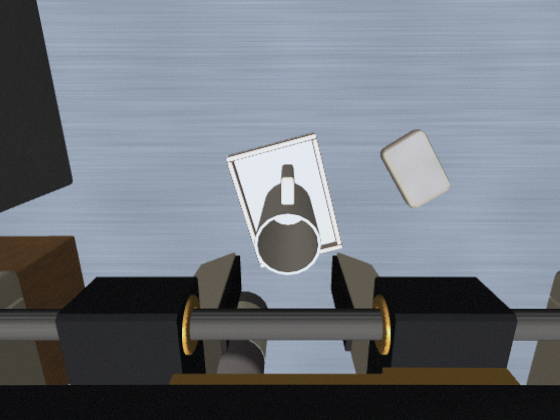

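View pics/t7z.png

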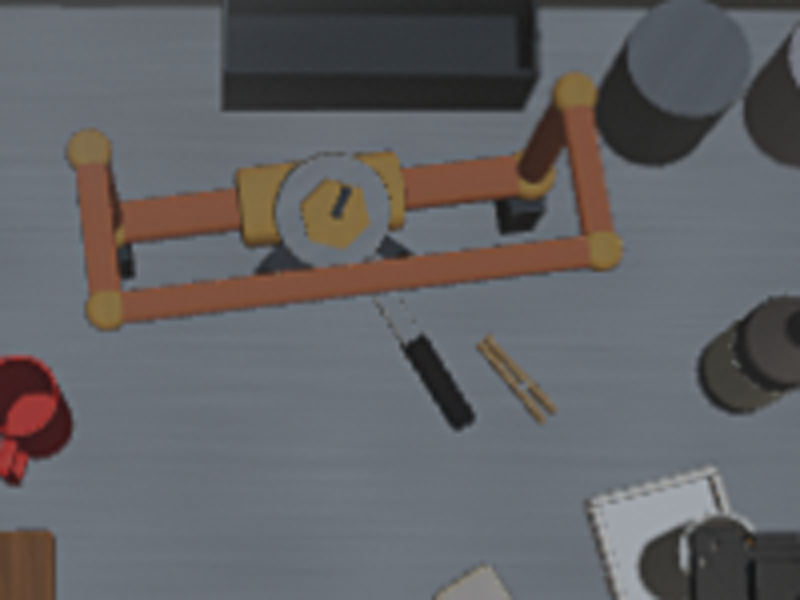

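```bash
cat >> h.py <<'E'
YAW=.123
ex=np.array([np.cos(YAW),np.sin(YAW),0]);ey=np.array([-ex[1],ex[0],0]);ez=np.array([0,0,1.])
S=np.array([.755,-.0704,0])
def g(r,s,n=0): return S+(-.037*ex+.162*ez)+r*(-np.cos(.42)*np.cos(s)*ex+np.sin(s)*ey-np.sin(.42)*np.cos(s)*ez)+n*(-np.sin(.42)*ex+np.cos(.42)*ez)
def tcp(r,s,dy=0): return g(r,s)+[0,0,-.019]+dy*ey
def inS(p): d=np.array(p)-S; return np.array([d@ex,d@ey,d[2]])
def wrench_from_top(f):
    pass
E
python3 - <<'E'
from h import *
T=tcp(.181,-.44); print(T,inS(T)); T[2]=.20; goto(T,YAW)
E
```

```text
[ 0.57934052 -0.16979767  0.07622513] [-0.18652749 -0.07709504  0.07622513]
p [ 0.4196 -0.3602  0.2502] yaw -0.0045 shift [0.1252 0.4781 0.3969] twist -0.12174334420696788 t 9.075 op 0.04601416265401012 F [0.8 0.1 0.4] q [-0.85  0.36  1.37 -0.    1.41 -2.41]
```

Emit:
move_arm(
  increments=[
    [0,0.09,0.08,-0.04],
    [0.02,0.19,0.16,-0.08],
    [0.04,0.29,0.24,-0.122],
    [0.08,0.39,0.32,-0.122],
    [0.12,0.478,0.397,-0.122],
  ],
  gripper=0.48,
)

```text
time: 9.7
tool_pos: [0.5792, -0.1675, 0.199]
tool_rot: [2.627, 1.568, 2.751]
contact_force: [0.3, -0.2, -0.7]
opening: 0.0478
```

```bash
python3 - <<'E'
from h import *
T=tcp(.181,-.44); goto(T,YAW)
for n in ('wrist','top'): cv2.imwrite(f"pics/{n}8.png",robot.read_camera(n)[:,:,::-1])
E
```

```text
p [ 0.5792 -0.1675  0.199 ] yaw 0.1236 shift [ 0.307  -0.0061  0.0005] twist 0.0005528852862939906 t 9.7 op 0.04783747834105665 F [ 0.3 -0.2 -0.7] q [-0.41  0.49  1.3  -0.    1.35 -2.1 ]
```

View pics/wrist8.png

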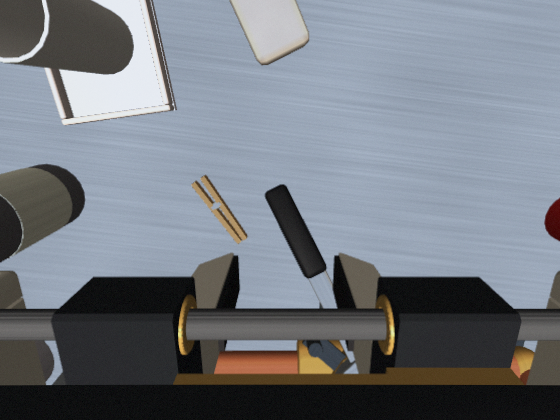

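View pics/top8.png

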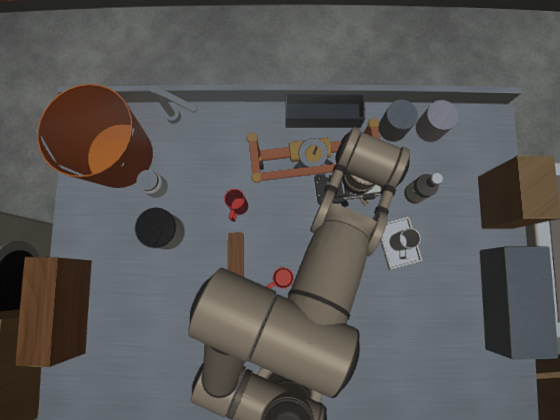

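```bash
python3 - <<'E'
from h import *
# outer end top centre px (277,189), inner end top centre (314,272)
for s in (-.5,-.46,-.42,-.38):
    a=g(.195,s,.011); b=g(.115,s,.011)
    print(s,(inS(wz((277,190),a[2]))-inS(a)).round(4),(inS(wz((314,272),b[2]))-inS(b)).round(4))
print(inS(g(.181,-.44)))
E
```

```text
-0.5 [-0.0014  0.0145  0.    ] [-0.0067  0.0056  0.    ]
-0.46 [0.0023 0.0076 0.    ] [-0.0043  0.0016  0.    ]
-0.42 [0.0057 0.0005 0.    ] [-0.0021 -0.0025  0.    ]
-0.38 [ 0.0087 -0.0067 -0.    ] [-0.0001 -0.0067  0.    ]
[-0.18652749 -0.07709504  0.09522513]
```

Emit:
move_arm(
  increments=[
    [0.08,0.002,-0.002,0],
    [0.16,0.002,-0.002,0],
    [0.23,0.002,-0.002,0],
    [0.28,0.002,-0.002,0],
    [0.307,0.002,-0.002,0],
  ],
)

```text
time: 10.42
tool_pos: [0.5765, -0.1689, 0.0765]
tool_rot: [2.694, 1.567, 2.816]
contact_force: [-0.2, -0.4, 1.3]
opening: 0.0477
```

```bash
python3 - <<'E'
from h import *
goto(tcp(.181,-.42),YAW); p=pose()[0]; print(inS(p))
for n in ('wrist','scene'): cv2.imwrite(f"pics/{n}9.png",robot.read_camera(n)[:,:,::-1])
for r,ss in ((.178,(-.3,-.1,.1,.3,.5)),(.183,(.2,.4,.55))):
  for s in ss:
    d=inS(tcp(r,s))-inS(p); print(r,s,(np.array([-d[2],d[1],d[0]])/.4).round(3))
crop("pics/scene9.png",210,170,370,330,4-0.3,"pics/scene9z.png")
E
```

```text
p [ 0.5765 -0.1689  0.0765] yaw 0.1226 shift [0.0022 0.0052 0.0033] twist -0.0003719541058285062 t 10.425 op 0.04770124936518358 F [-0.2 -0.4  1.3] q [-0.41  0.6   1.47 -0.    1.07 -2.11]
[-0.18920739 -0.07587249  0.07649285]
0.178 -0.3 [ 0.007  0.058 -0.008]
0.178 -0.1 [ 0.014  0.145 -0.024]
0.178 0.1 [ 0.014  0.234 -0.024]
0.178 0.3 [ 0.007  0.321 -0.008]
0.178 0.5 [-0.007  0.403  0.024]
0.183 0.2 [ 0.017  0.281 -0.029]
0.183 0.4 [ 0.006  0.368 -0.004]
0.183 0.55 [-0.007  0.429  0.024]
```

View pics/wrist9.png

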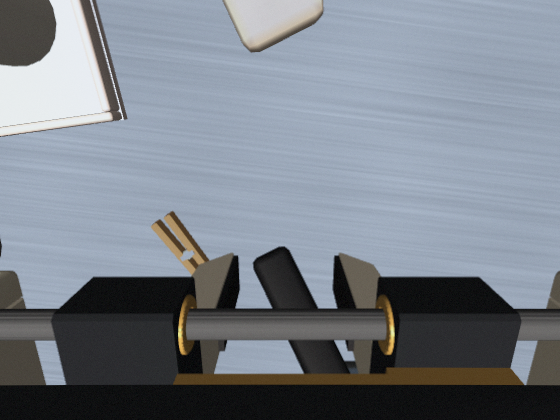

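View pics/scene9z.png

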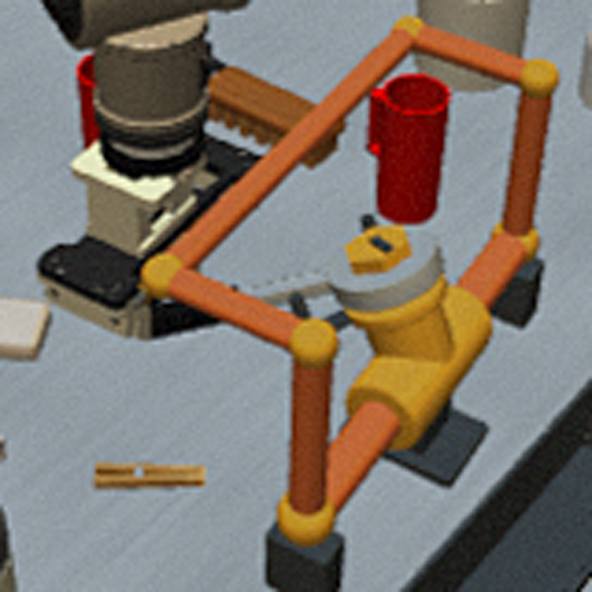

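Emit:
move_arm(
  increments=[
    [0.007,0.058,-0.01,0],
    [0.014,0.145,-0.026,0],
    [0.014,0.234,-0.028,0],
    [0.007,0.321,-0.014,0],
    [-0.003,0.39,0.01,0],
  ],
)

```text
time: 11.15
tool_pos: [0.5611, -0.0134, 0.08]
tool_rot: [-2.879, 1.567, -2.755]
contact_force: [-4.8, -4.1, -1.7]
opening: 0.048
```

```bash
cat >> h.py <<'E'
def look(k,z=1):
    for n in ('wrist','top'): cv2.imwrite(f"pics/{n}{k}.png",robot.read_camera(n)[:,:,::-1])
    crop(f"pics/top{k}.png",270,120,370,220,6,f"pics/tz{k}.png")
def rel(*rs):
    p=pose()[0]; print(inS(p).round(4), {a:b for a,b in robot.observe().items() if a in('time','contact_force')})
    for r,s in rs:
        d=inS(tcp(r,s))-inS(p); print(r,s,(np.array([-d[2],d[1],d[0]])/.4).round(3), "bodyfront",round(inS(tcp(r,s))[0]+.0375,4))
E
python3 - <<'E'
from h import *
look('a'); rel((.183,.5),(.183,.6),(.185,.65))
E
```

```text
[-0.1838  0.0817  0.0805] {'time': 11.25, 'contact_force': array([-1.89571621, -1.12078498,  0.05791877])}
0.183 0.5 [0.007 0.015 0.   ] bodyfront -0.1461
0.183 0.6 [-0.002  0.054  0.022] bodyfront -0.1374
0.185 0.65 [-0.006  0.076  0.031] bodyfront -0.134
```

View pics/wrista.png

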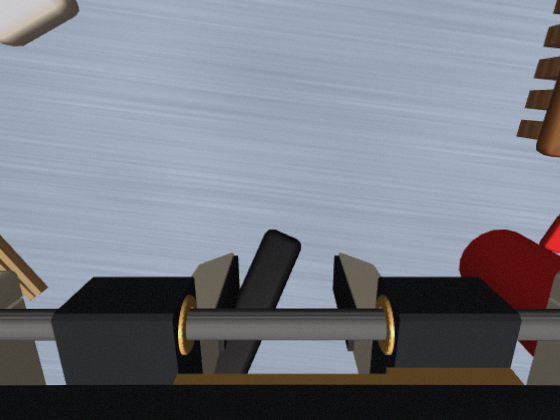

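View pics/tza.png

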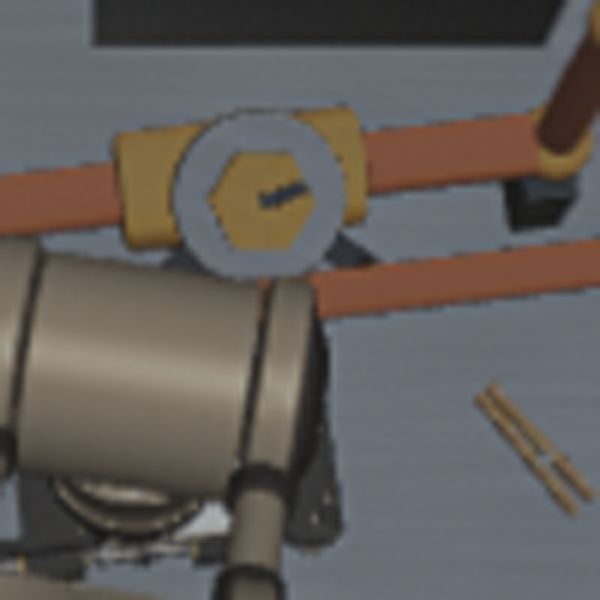

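```bash
cat >> h.py <<'E'
def sest(px):
    # swing from pixel of middle of sleeve's outer end, top face
    best=min(np.arange(-.7,.7,.005),key=lambda s:abs((inS(wz(px,g(.195,s,.011)[2]))-inS(g(.195,s,.011)))[1])); 
    print("s",best, inS(wz(px,g(.195,best,.011)[2]))-inS(g(.195,best,.011)))
E
python3 - <<'E'
from h import *
sest((284,240))
E
```

```text
s 0.43000000000000105 [ 0.00274616 -0.00037883  0.        ]
```

Emit:
move_arm(
  increments=[
    [0.0,0.025,0.006,0],
    [-0.002,0.045,0.014,0],
    [-0.004,0.06,0.02,0],
    [-0.004,0.06,0.02,0],
  ],
)

```text
time: 11.75
tool_pos: [0.5688, 0.0096, 0.0825]
tool_rot: [-0.658, 1.568, -0.536]
contact_force: [-1.2, -4.0, 3.0]
opening: 0.0478
```

```bash
python3 - <<'E'
from h import *
look('b'); rel((.178,.3),(.178,.1),(.178,-.1),(.178,-.3),(.178,-.5),(.181,-.6))
E
```

```text
[-0.1752  0.1025  0.0821] {'time': 11.85, 'contact_force': array([-0.71005163, -4.75865814,  2.92357658])}
0.178 0.3 [ 0.021 -0.125 -0.043] bodyfront -0.1548
0.178 0.1 [ 0.028 -0.212 -0.059] bodyfront -0.1612
0.178 -0.1 [ 0.028 -0.301 -0.059] bodyfront -0.1612
0.178 -0.3 [ 0.021 -0.388 -0.043] bodyfront -0.1548
0.178 -0.5 [ 0.007 -0.47  -0.011] bodyfront -0.1421
0.181 -0.6 [ 0.    -0.512  0.004] bodyfront -0.1359
```

View pics/wristb.png

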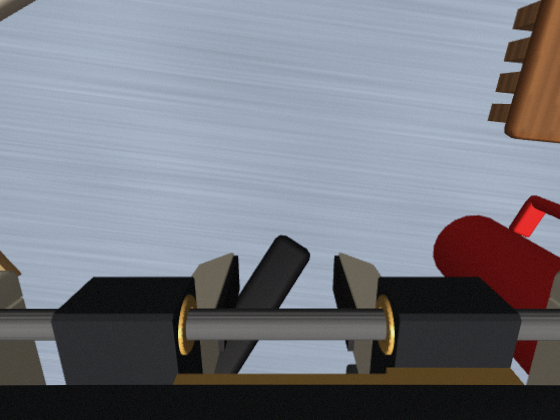

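View pics/tzb.png

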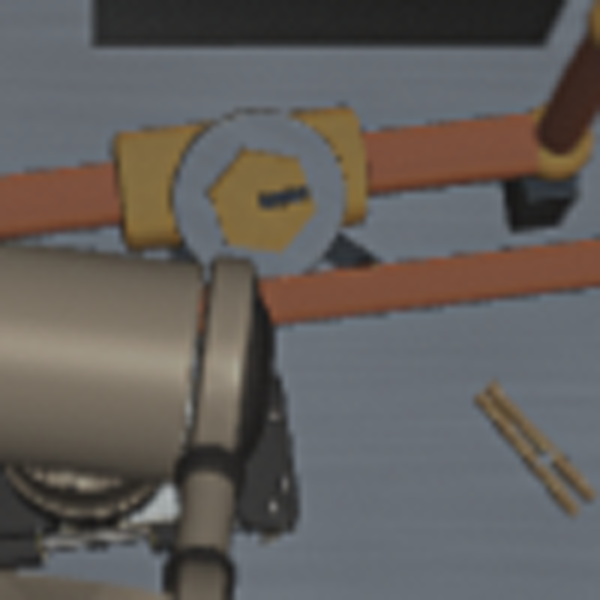

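Emit:
move_arm(
  increments=[
    [0.02,-0.125,-0.045,0],
    [0.028,-0.212,-0.062,0],
    [0.028,-0.301,-0.063,0],
    [0.021,-0.388,-0.049,0],
    [0.007,-0.47,-0.02,0],
  ],
)

```text
time: 12.48
tool_pos: [0.582, -0.1767, 0.0777]
tool_rot: [2.269, 1.567, 2.392]
contact_force: [-1.2, 0.6, 0.1]
opening: 0.0478
```

Emit:
move_arm(
  increments=[
    [-0.004,-0.025,0.008,0],
    [-0.007,-0.045,0.018,0],
    [-0.009,-0.058,0.024,0],
    [-0.009,-0.058,0.024,0],
  ],
)

```text
time: 12.98
tool_pos: [0.5957, -0.1976, 0.0823]
tool_rot: [-0.407, 1.57, -0.283]
contact_force: [-0.0, 0.0, -0.4]
opening: 0.048
```

```bash
python3 - <<'E'
from h import *
look('c'); rel((.178,-.5),(.178,-.3),(.178,-.1),(.178,.1),(.18,.3),(.183,.5),(.185,.6),(.185,.65))
E
```

```text
[-0.1738 -0.1065  0.0823] {'time': 13.075, 'contact_force': array([0.83026537, 0.7353625 , 0.12415653])}
0.178 -0.5 [ 0.007  0.053 -0.015] bodyfront -0.1421
0.178 -0.3 [ 0.022  0.135 -0.046] bodyfront -0.1548
0.178 -0.1 [ 0.029  0.222 -0.062] bodyfront -0.1612
0.178 0.1 [ 0.029  0.311 -0.062] bodyfront -0.1612
0.18 0.3 [ 0.024  0.399 -0.051] bodyfront -0.1565
0.183 0.5 [ 0.012  0.486 -0.025] bodyfront -0.1461
0.185 0.6 [ 0.004  0.527 -0.007] bodyfront -0.1389
0.185 0.65 [-0.002  0.546  0.006] bodyfront -0.134
```

View pics/wristc.png

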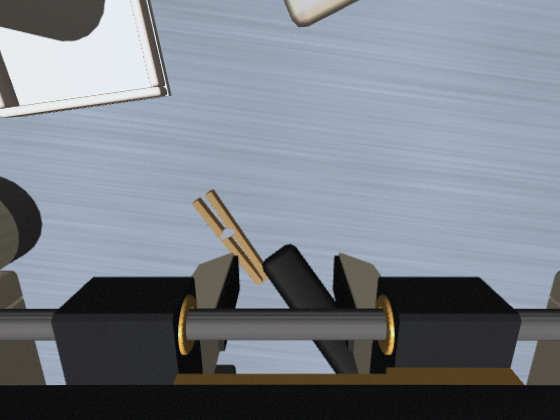

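View pics/tzc.png

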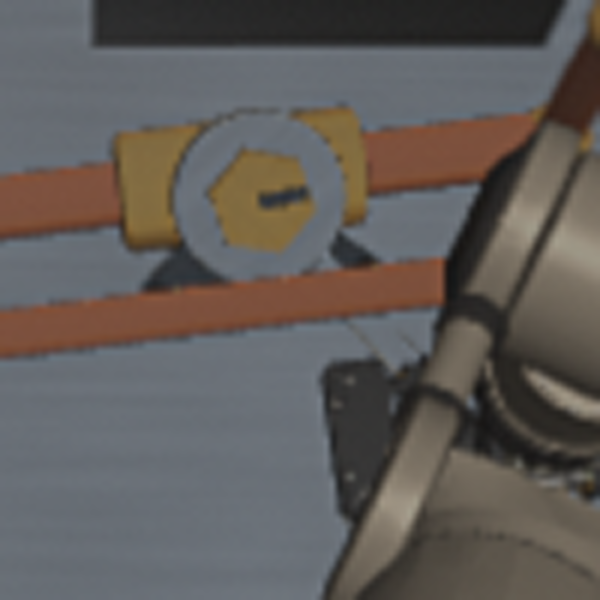

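Emit:
move_arm(
  increments=[
    [0.007,0.053,-0.015,0],
    [0.022,0.135,-0.046,0],
    [0.029,0.222,-0.062,0],
    [0.029,0.311,-0.064,0],
    [0.024,0.399,-0.053,0],
  ],
)

```text
time: 13.7
tool_pos: [0.5531, -0.0419, 0.0722]
tool_rot: [-2.764, 1.568, -2.64]
contact_force: [-0.4, -5.2, -2.9]
opening: 0.0475
```

Emit:
move_arm(
  increments=[
    [-0.008,0.06,0.018,0],
    [-0.014,0.1,0.034,0],
    [-0.02,0.13,0.046,0],
    [-0.022,0.137,0.05,0],
    [-0.022,0.137,0.05,0],
  ],
)

```text
time: 14.32
tool_pos: [0.5668, 0.0148, 0.081]
tool_rot: [3.123, 1.569, -3.037]
contact_force: [-4.4, -2.1, -0.2]
opening: 0.0477
```

```bash
python3 - <<'E'
from h import *
look('d'); rel((.178,.3),(.178,.1),(.178,-.1),(.178,-.3),(.178,-.5),(.181,-.6))
E
```

```text
[-0.1759  0.1073  0.0812] {'time': 14.425, 'contact_force': array([-3.39691588, -1.89233767, -0.70867688])}
0.178 0.3 [ 0.019 -0.137 -0.041] bodyfront -0.1548
0.178 0.1 [ 0.026 -0.224 -0.057] bodyfront -0.1612
0.178 -0.1 [ 0.026 -0.313 -0.057] bodyfront -0.1612
0.178 -0.3 [ 0.019 -0.4   -0.041] bodyfront -0.1548
0.178 -0.5 [ 0.005 -0.482 -0.009] bodyfront -0.1421
0.181 -0.6 [-0.002 -0.524  0.006] bodyfront -0.1359
```

View pics/wristd.png

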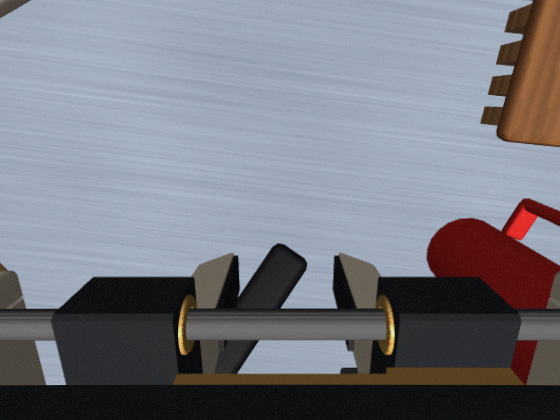

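View pics/tzd.png

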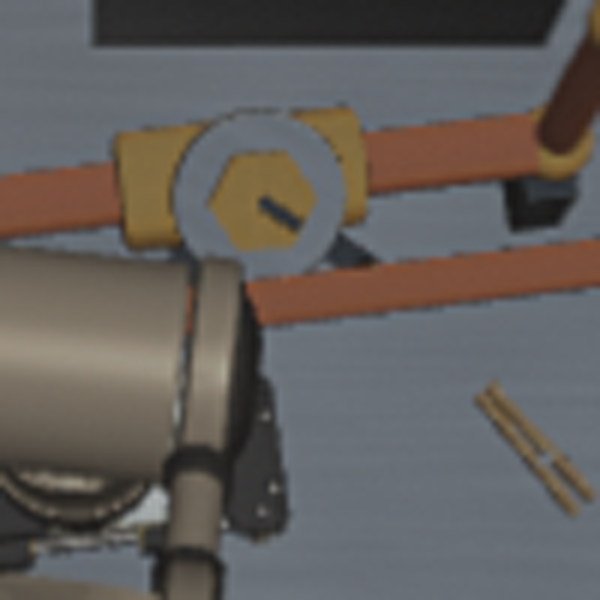

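Emit:
move_arm(
  increments=[
    [0.019,-0.137,-0.043,0],
    [0.026,-0.224,-0.06,0],
    [0.026,-0.313,-0.06,0],
    [0.019,-0.4,-0.046,0],
    [0.005,-0.482,-0.016,0],
  ],
)

```text
time: 15.05
tool_pos: [0.585, -0.1784, 0.0793]
tool_rot: [2.006, 1.57, 2.129]
contact_force: [-1.0, 1.1, -0.0]
opening: 0.0475
```

Emit:
move_arm(
  increments=[
    [-0.004,-0.025,0.008,0],
    [-0.007,-0.045,0.016,0],
    [-0.009,-0.06,0.022,0],
    [-0.01,-0.072,0.026,0],
    [-0.01,-0.072,0.026,0],
  ],
)

```text
time: 15.68
tool_pos: [0.5983, -0.2024, 0.0831]
tool_rot: [2.063, 1.567, 2.188]
contact_force: [-2.7, 6.7, 1.8]
opening: 0.048
```

```bash
python3 - <<'E'
from h import *
look('e'); rel((.178,-.5),(.178,-.3),(.178,-.1),(.178,.1),(.18,.3),(.183,.5),(.185,.6),(.185,.65))
E
```

```text
[-0.1717 -0.1118  0.0831] {'time': 15.775, 'contact_force': array([-3.0812818 ,  6.49407396,  2.23487899])}
0.178 -0.5 [ 0.01   0.066 -0.02 ] bodyfront -0.1421
0.178 -0.3 [ 0.024  0.148 -0.051] bodyfront -0.1548
0.178 -0.1 [ 0.031  0.235 -0.068] bodyfront -0.1612
0.178 0.1 [ 0.031  0.324 -0.068] bodyfront -0.1612
0.18 0.3 [ 0.026  0.412 -0.056] bodyfront -0.1565
0.183 0.5 [ 0.014  0.499 -0.03 ] bodyfront -0.1461
0.185 0.6 [ 0.006  0.541 -0.012] bodyfront -0.1389
0.185 0.65 [0.    0.559 0.001] bodyfront -0.134
```

View pics/wriste.png

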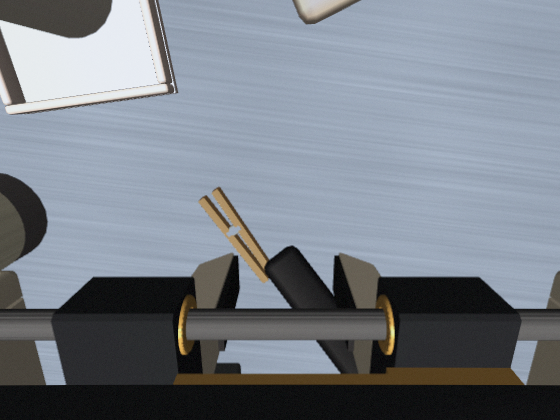

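Emit:
move_arm(
  increments=[
    [0.01,0.066,-0.02,0],
    [0.024,0.148,-0.051,0],
    [0.031,0.235,-0.068,0],
    [0.031,0.324,-0.068,0],
    [0.027,0.4,-0.058,0],
  ],
)

```text
time: 16.4
tool_pos: [0.5548, -0.0486, 0.0722]
tool_rot: [-2.69, 1.568, -2.566]
contact_force: [-3.3, -5.4, -1.3]
opening: 0.0477
```

Emit:
move_arm(
  increments=[
    [-0.008,0.05,0.018,0],
    [-0.014,0.09,0.03,0],
    [-0.018,0.12,0.042,0],
    [-0.022,0.14,0.052,0],
    [-0.022,0.14,0.052,0],
  ],
)

```text
time: 17.02
tool_pos: [0.5648, 0.0024, 0.0792]
tool_rot: [-2.56, 1.554, -2.437]
contact_force: [-13.8, -31.1, -3.7]
opening: 0.0481
```

```bash
python3 - <<'E'
from h import *
look('f'); rel((.185,.65),(.185,.7),(.178,.3),(.178,.1),(.178,-.1),(.178,-.3),(.178,-.5),(.181,-.6))
E
```

```text
[-0.1799  0.0953  0.0792] {'time': 17.125, 'contact_force': array([-14.63760007, -30.69520455,  -3.86419361])}
0.185 0.65 [-0.009  0.042  0.021] bodyfront -0.134
0.185 0.7 [-0.015  0.06   0.034] bodyfront -0.1287
0.178 0.3 [ 0.014 -0.107 -0.031] bodyfront -0.1548
0.178 0.1 [ 0.021 -0.194 -0.047] bodyfront -0.1612
0.178 -0.1 [ 0.021 -0.283 -0.047] bodyfront -0.1612
0.178 -0.3 [ 0.014 -0.37  -0.031] bodyfront -0.1548
0.178 -0.5 [-0.    -0.452  0.001] bodyfront -0.1421
0.181 -0.6 [-0.007 -0.494  0.016] bodyfront -0.1359
```

View pics/wristf.png

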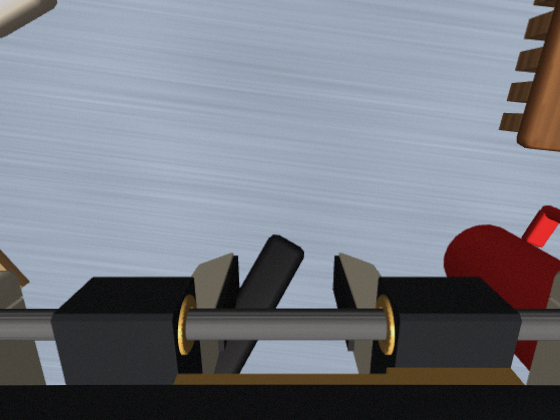

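View pics/tzf.png

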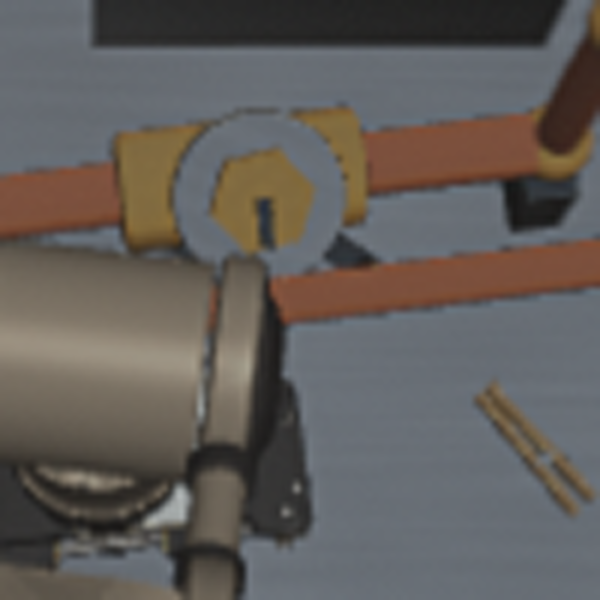

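Emit:
move_arm(
  increments=[
    [0,-0.015,-0.005,0],
    [0,-0.034,-0.012,0],
    [0,-0.034,-0.012,0],
  ],
)

```text
time: 17.5
tool_pos: [0.5617, -0.0096, 0.0781]
tool_rot: [-2.843, 1.557, -2.721]
contact_force: [-10.4, -20.4, -11.7]
opening: 0.048
```

```bash
python3 - <<'E'
from h import *
look('g'); rel((.183,.5)); 
E
```

```text
[-0.1844  0.0843  0.0781] {'time': 17.6, 'contact_force': array([-10.21425514, -20.55923194, -12.07180827])}
0.183 0.5 [0.001 0.009 0.002] bodyfront -0.1461
```

View pics/wristg.png

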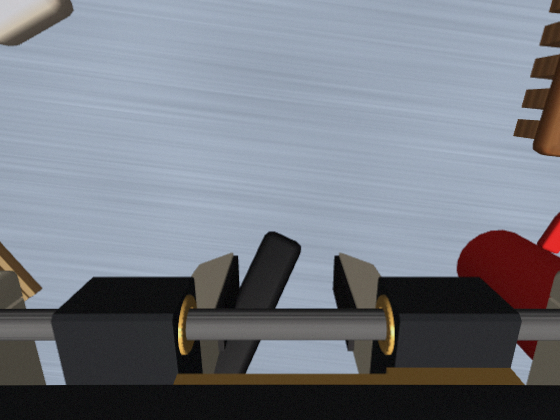

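Emit:
move_arm(
  increments=[
    [0,-0.015,-0.003,0],
    [0.002,-0.034,-0.008,0],
    [0.002,-0.034,-0.008,0],
  ],
)

```text
time: 17.98
tool_pos: [0.5609, -0.0213, 0.0779]
tool_rot: [-3.005, 1.56, -2.882]
contact_force: [-7.8, -11.9, -8.8]
opening: 0.0475
```

```bash
python3 - <<'E'
from h import *
look('h'); rel((.183,.5)); 
E
```

```text
[-0.1866  0.0727  0.0779] {'time': 18.075, 'contact_force': array([ -8.6176503 , -12.31555925,  -8.98968252])}
0.183 0.5 [0.001 0.038 0.007] bodyfront -0.1461
```

View pics/wristh.png

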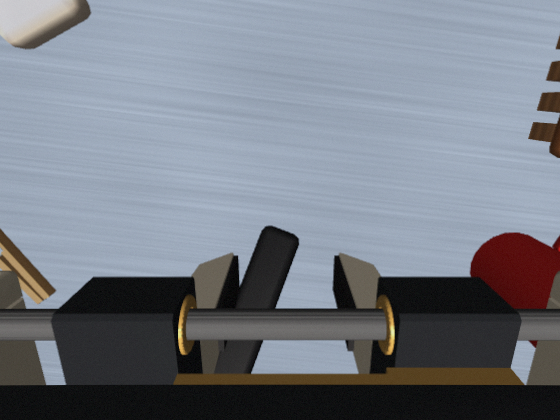

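View pics/tzh.png

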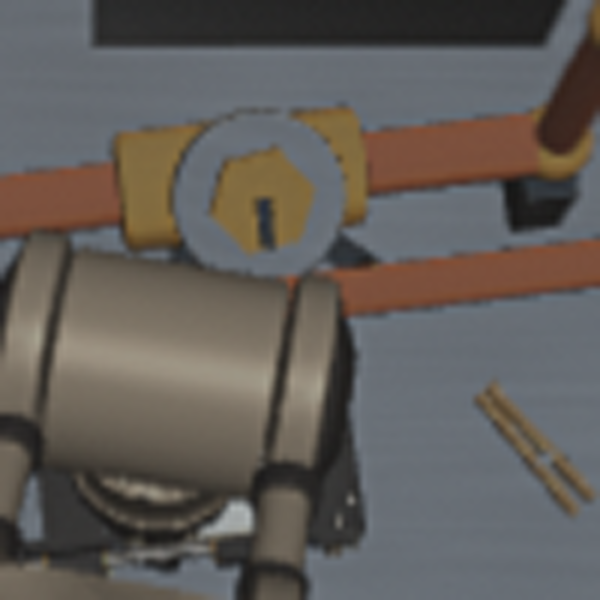

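Emit:
move_arm(
  increments=[
    [0.001,-0.015,-0.003,0],
    [0.002,-0.032,-0.006,0],
    [0.003,-0.048,-0.009,0],
    [0.003,-0.048,-0.009,0],
  ],
)

```text
time: 18.58
tool_pos: [0.5647, -0.0385, 0.0797]
tool_rot: [-0.425, 1.57, -0.302]
contact_force: [-0.6, -1.7, -1.0]
opening: 0.0476
```

```bash
python3 - <<'E'
from h import *
look('i'); rel((.183,.4))
n=.022
a=g(0,0,n); b=g(.024,0,n)
for ph in (0,.2,.39): print(ph,[((proj('top',g(r,-ph,n))-[270,120])*6).round(0) for r in (0,.012,.024)])
E
```

```text
[-0.185   0.0553  0.0796] {'time': 18.675, 'contact_force': array([ 0.54893132, -3.21089205, -0.75316715])}
0.183 0.4 [ 0.013  0.04  -0.015] bodyfront -0.1534
0 [array([264., 200.]), array([267., 224.]), array([269., 249.])]
0.2 [array([264., 200.]), array([272., 223.]), array([279., 247.])]
0.39 [array([264., 200.]), array([276., 221.]), array([287., 243.])]
```

View pics/tzi.png

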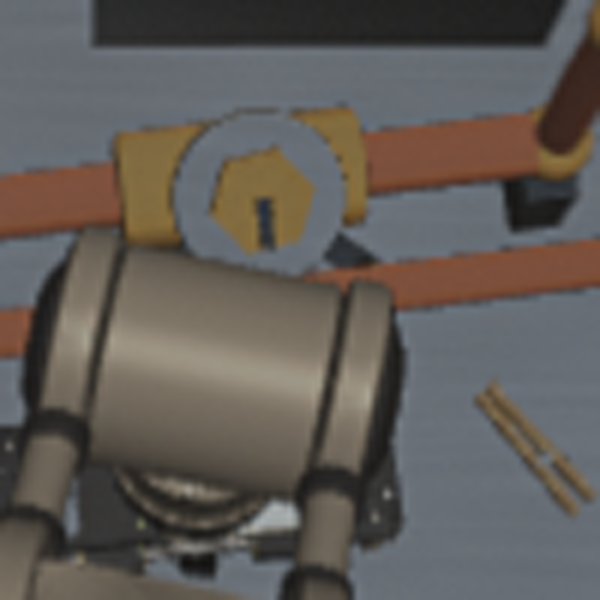

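View pics/wristi.png

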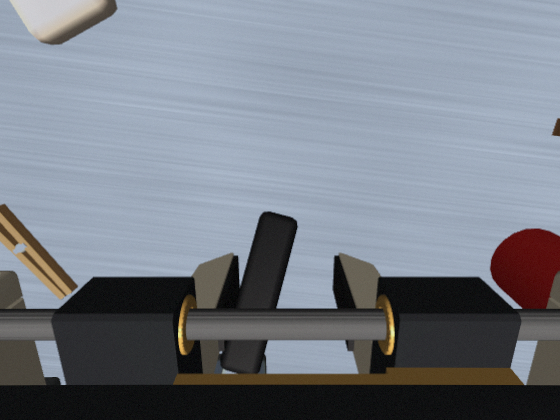

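Emit:
move_arm(
  increments=[
    [0,-0.012,-0.002,0],
    [0,-0.012,-0.002,0],
    [-0.04,-0.012,-0.004,0],
    [-0.12,-0.012,-0.01,0],
    [-0.22,-0.012,-0.02,0],
  ],
)

```text
time: 19.3
tool_pos: [0.5567, -0.0437, 0.1689]
tool_rot: [2.729, 1.57, 2.853]
contact_force: [-0.3, -0.3, 0.5]
opening: 0.0475
```

Emit:
move_arm(
  increments=[
    [-0.1,0,-0.02,0],
    [-0.2,0,-0.08,0],
    [-0.28,0,-0.16,0],
    [-0.3,0,-0.28,0],
    [-0.3,0,-0.4,0],
  ],
)

```text
time: 19.92
tool_pos: [0.3972, -0.0636, 0.2893]
tool_rot: [-0.498, 1.567, -0.374]
contact_force: [0.2, -1.5, -0.2]
opening: 0.0479
```

```bash
python3 - <<'E'
from h import *
look('j'); cv2.imwrite("pics/scenej.png",robot.read_camera('scene')[:,:,::-1]); rel()
crop("pics/scenej.png",130,130,380,330,3.2,"pics/scjz.png")
E
```

```text
[-0.3545  0.0508  0.2891] {'time': 20.075, 'contact_force': array([0.36171738, 0.11833938, 0.37642869])}
```

View pics/topj.png

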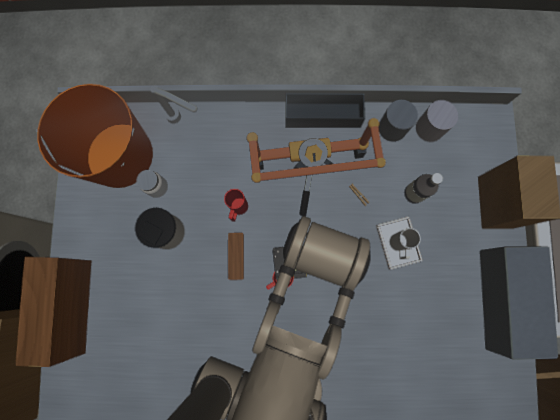

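View pics/scjz.png

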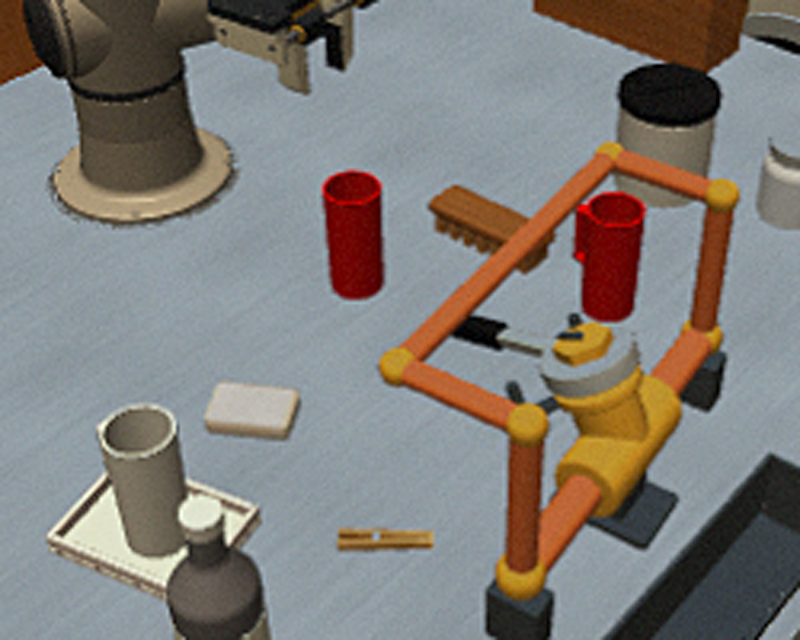

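View pics/tzj.png

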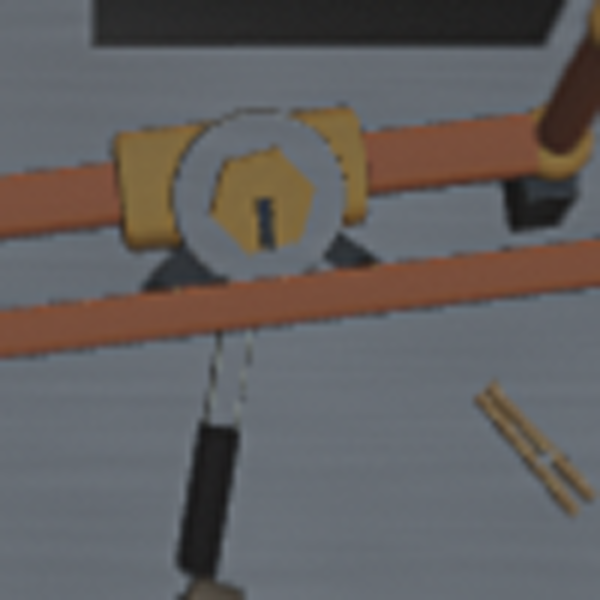

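```bash
python3 - <<'E'
from h import *
print(robot.hand_in(), robot.observe()['time'])
E
```

```text
the job is handed in; nothing more can be done
the job is handed in; nothing more can be done
```

The job is done and handed in at about 20 s of the 64 s allowed.

- **Cup:** I lifted the white cup by its handle and set it upright in the middle of the soap dish. Touchdown showed as about 7 N. I then let go and withdrew straight up; the last pictures show it standing upright inside the dish walls.
- **Wrench:** I held the gripper upright, because the moves cannot lean it. I worked near the sleeve's outer end with the fingers loosely around it, in front of the bypass pipe. It took three tightening strokes, with two slipping returns. On the third stroke the wrench stopped short of its pin, at about 34 N instead of the usual 6 N.
- **Bonnet:** The dark bar points downhill to within about 2° of where the calibration puts it when fully home. It did not move while I eased off and let go.
- **Wrench springing back:** As I eased off after the hard stop, the wrench sprang back some way and the pushing force fell gradually. The bonnet did not follow it.
- **Other objects:** The tub, clothespin, soap, brush, bottle, jar and red cups look unmoved in the pictures. I checked this by eye, not by measuring. The gripper was clear of everything at hand-in, with contact force near zero.

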